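Find the ballast tin by heft

ROBOT

A 6-joint arm with a two-finger parallel gripper is mounted at the origin on the work surface. World frame = base frame: x ahead of the robot, y to its left, z up, the work surface at z = 0. Lengths are in m, angles in rad, forces in N, time in s.
With the tool pointing down it reaches from about 0.35 to 0.8 m from the base axis. Payload 7.3 kg.
Tool frame: the origin (TCP) lies between the finger pads; the fingertips stand 25 mm ahead of it and the grasp point (between the pads) lies 6 mm ahead of it (r.tip_extent is the distance from the TCP to the fingertips, in m); z points along the fingers, y is the line along which they close (so a half turn about z gives the same grasp; the last joint's range is limited). The gripper opens to 85 mm and grips with 20 to 120 N. Pads are 22 mm wide; open, the fingers measure 114 mm over their backs; the gripper's body (76 mm by 85 mm) begins 54 mm behind the grasp point. The pads swing forward as they close: fully open they stand 13 mm farther back than shut.
Start: joints at [-1.495, 0.342, 1.524, -0, 1.275, -0.146], TCP at [0.116, -0.512, 0.256] pointing down, gripper open.
Joint ranges: [-2.53, 2.53], [-0.77, 2.02], [0.04, 2.7], [-1, 4.14], [0.28, 2.66], [-3.11, 3.11]. Speed limits (rad/s): [2.57, 2.57, 3.14, 3.14, 3.14, 3.14].

INTERFACE

Orientations are given as a unit quaternion [x, y, z, w].
In Python, from workcell import r, command_gripper, optics gives the robot as it stands. The module is installed in compiled form; this text tells all that it offers. Calls block until the motion is done:
- r.reach(position, orientation): joint-space move of the TCP to a pose.
- r.move_straight(position, orientation=None, speed=0.15, max_force=None): straight line of the TCP; orientation=None keeps the orientation; speed is the mean speed in m/s. With max_force (N) it stops when the force on the tool has changed by that much, and returns True; else False.
- r.movej(angles): joint-space move.
- command_gripper(opening, force=None): finger opening in m; force is the grip in N (None keeps the last); returns when the fingers have stopped.
- r.hold(seconds).
- r.solve_ik(position, orientation): joint angles nearest the present ones, or None.
- r.read_state(): the state.
- optics.get_image(name): name is "scene" or "top"; returns (picture, depth): 400x640x3 uint8, red, green, blue; 400x640 float32, m along the optical axis (not along the pixel's ray), 0 where there is no reading.
- optics.camera_model(name): a dict with "K" (3x3 intrinsics, pixels), "R" (3x3) and "t" (3): a world point X has camera coordinates R X + t. Camera axes: x right, y down, z forward; pixel columns grow to the right and rows downward; lengths in m; the calibration is good to about 2 mm. A picture is of the moment at which its call begins. camera_model takes no time and is no camera call.
A pose or a line that the arm cannot do raises r.PlanningError and nothing moves.
- r.finish_job(): hands the job in; it is judged then, once.
The state is a dict: "time_s": time; "joint_positions": joint angles; "dq": joint speeds; "tau": joint torques, N m; "eef_pos": TCP position; "eef_rot": TCP orientation; "contact_force": force on the tool from outside, world axes, zero at the start; "torque": the same for the moment, N m; "grip_width": finger opening in m; "grip_force": force on a finger pad.
Only numpy, scipy, OpenCV 4.12 (cv2) and the standard library are available. Lean on these libraries where they do the work, as an engineer would, in place of code of your own. Each camera call takes 0.05 s, during which the arm holds its last target. There are 200 camera calls.

TASK

The brass ballast is in the heaviest of the three identical closed tins: take the flat spares carton that was left lying on one of them, stand it upright on a narrow edge on a clear bit of the table and let go of it. Then heft the tins, set the two lighter ones down on the black rubber pit mat and finish still holding the heaviest level in the gripper, about 20 cm above the table. Never tip a tin over, and leave the other parts where they lie.

Things in the scene. Friction and masses are not known exactly. Their poses are not given: they have to be found in the camera images.
- tin_a: one of three identical closed screw-lid aluminium tins, round, 58 mm across, 42 mm high; origin at the centre of its underside, z up. 80 to 400 g with its packed contents; which is the heaviest changes from run to run and cannot be seen (at least 100 g more than either other); at the start the carton lies on its lid
- tin_b: one of three identical closed screw-lid aluminium tins, round, 58 mm across, 42 mm high; origin at the centre of its underside, z up. 80 to 400 g with its packed contents; which is the heaviest changes from run to run and cannot be seen (at least 100 g more than either other)
- tin_c: one of three identical closed screw-lid aluminium tins, round, 58 mm across, 42 mm high; origin at the centre of its underside, z up. 80 to 400 g with its packed contents; which is the heaviest changes from run to run and cannot be seen (at least 100 g more than either other)
- carton: flat closed spares carton, cardboard, 66 mm long (its x axis), 56 mm wide (its y axis) and 24 mm thick (its z axis), about 85 g, rigid; origin at the centre of one large face, the lower one at the start, when it lies flat (z up) on the lid of tin_a, 42 mm above the table. Its narrow edges are the four faces 24 mm thick
- carton_center (a point): the middle of the carton (12 mm from its origin along its z axis); 28 or 33 mm above the table when the carton stands on a long or a short narrow edge
- mat: black rubber pit mat, fixed to the table, 160 mm along its x axis, 250 mm along its y axis and 3 mm thick; origin at the centre of its underside, on the table top
- flywheel: loose brass flywheel, 40 mm across, 18 mm high over the hub; bystander; origin at the centre of its underside
- motor_mount: loose L-shaped aluminium motor mount, 30 x 46 mm, 42 mm high; bystander; origin at the centre of its underside
- gearbox: loose red gearbox case, 60 x 50 mm and 40 mm high, its shafts reaching 37 mm to either side and 52 mm from the centre to the front (-x); bystander; origin at the centre of its underside
- rim_1: loose white spoked rim lying flat, 52 mm across, 26 mm high; bystander; origin at the centre of its underside
- rim_2: loose white spoked rim lying flat, 52 mm across, 26 mm high; bystander; origin at the centre of its underside
Things that resemble listed ones, but are neither listed nor needed, are in the scene too. Leave any orange or turquoise look-alike of the tin_b alone. Leave any orange look-alike of the carton alone.

How it is judged:
By the outcome, as a careful person would: the job done as asked, in the order asked, and still so for the second after the job is handed in, while the arm keeps its last pose, push and grip.
It also fails if it takes over 72 s, if anything falls off the work surface, if the arm or the gripper's body presses on something with over 40 N, if the wrist force passes 120 N, or if a joint passes its speed limit or range.

## Working session

There is one attempt and no reset: what is moved stays moved. The work goes in short steps, each a Python script; the robot and the scene stay as the last script left them, time stands still between calls to the robot, and variables do not carry over. Pictures are saved under pics/ and viewed, at most 10 in all, crops included, and the job is handed in when it is done.

```bash
mkdir -p pics
python3 - <<'E'
from workcell import r, optics
import cv2,numpy as np
for n in("scene","top"):
    p,d=optics.get_image(n); cv2.imwrite(f"pics/{n}0.png",p[:,:,::-1]); np.save(f"pics/{n}0.npy",d)
    print(n,optics.camera_model(n))
s=r.read_state();print(s)
E
```

```text
scene {'K': array([[367.41801262,   0.        , 320.82184875],
       [  0.        , 367.41801262, 198.80123711],
       [  0.        ,   0.        ,   1.        ]]), 'R': array([[ 0.62993553,  0.77643211,  0.01828652],
       [ 0.46286786, -0.35641918, -0.81161488],
       [-0.62364619,  0.5197293 , -0.58390658]]), 't': array([-0.40410444, -0.19566808,  1.19964541])}
top {'K': array([[434.83349236,   0.        , 311.01841342],
       [  0.        , 434.83349236, 198.10564667],
       [  0.        ,   0.        ,   1.        ]]), 'R': array([[-3.50500387e-05, -9.99960704e-01, -8.86508723e-03],
       [-9.85029878e-01,  1.56272049e-03, -1.72376617e-01],
       [ 1.72383697e-01,  8.72633398e-03, -9.84991224e-01]]), 't': array([0.0663358 , 0.58948697, 1.14819277])}
{'time_s': 0.1, 'joint_positions': array([-1.49500644e+00,  3.42632240e-01,  1.52492904e+00,  1.64181226e-05,
        1.27540704e+00, -1.45995037e-01]), 'dq': array([-0.00015015, -0.0007784 , -0.00051685,  0.00047728, -0.00111531,
        0.00064564]), 'tau': array([ 2.51099860e-03, -4.34447694e+01, -2.46491700e+01, -2.28136646e-04,
        4.72407643e-03,  7.82666518e-06]), 'eef_pos': array([ 0.11548846, -0.51180344,  0.2557036 ]), 'eef_rot': array([ 9.93857759e-01,  1.10662919e-01,  3.19868046e-05, -6.87134240e-04]), 'contact_force': array([-0.00985813,  0.14248502,  0.066734  ]), 'torque': array([-0.01617941,  0.00676201,  0.00437501]), 'grip_force': 0.0, 'grip_width': 0.08551917039582368}
```

View pics/scene0.png

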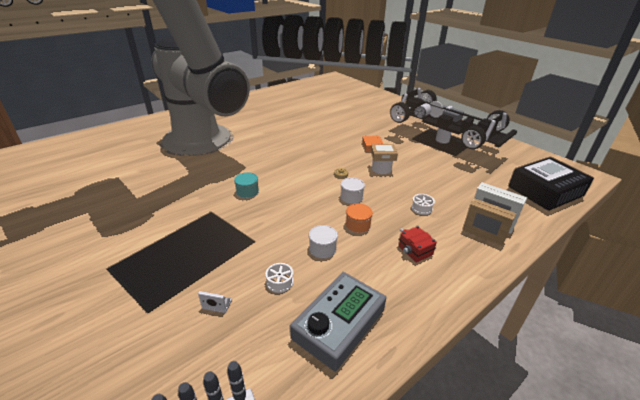

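View pics/top0.png

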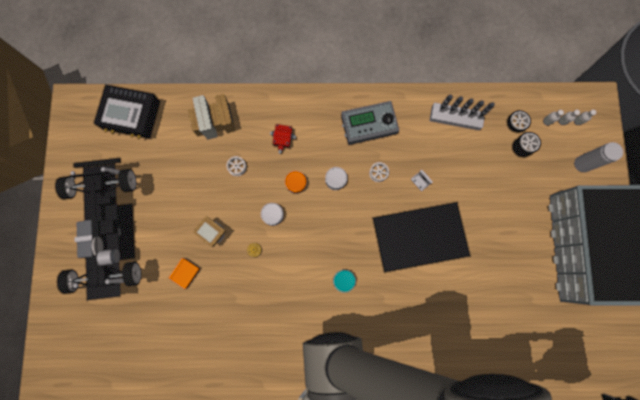

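Scene view: carton on a tin at (383,160), free tins at (352,190) and (323,242), orange and teal look-alikes at (359,218) and (247,185). In the top view these are the carton at (210,231), tins at (272,214) and (336,178), and the mat around (421,237).

```bash
cat > h.py <<'E'
import numpy as np, cv2
from workcell import r, optics, command_gripper
from scipy.spatial.transform import Rotation as Ro
def px(n,u,v,z):
    "world point at height z on pixel ray"
    c=optics.camera_model(n); R,t=c["R"],c["t"]
    d=R.T@np.linalg.solve(c["K"],[u,v,1.]); o=-R.T@t
    return o+d*(z-o[2])/d[2]
def cloud(n,d):
    c=optics.camera_model(n); v,u=np.mgrid[:400,:640]
    P=np.stack([u,v,np.ones_like(u)],-1)@np.linalg.inv(c["K"]).T*d[...,None]
    return (P-c["t"])@c["R"]
def down(yaw):
    "tool down, closing axis y at world angle yaw (mod pi)"
    y=np.array([np.cos(yaw),np.sin(yaw),0]); z=np.array([0,0,-1.])
    return Ro.from_matrix(np.stack([np.cross(y,z),y,z],1)).as_quat()
E
python3 - <<'E'
from h import *
d=np.load("pics/top0.npy"); P=cloud("top",d)
p=cv2.imread("pics/top0.png")
m=((P[...,2]>.012)&(P[...,2]<.1)&(d>0)).astype(np.uint8)
n,l,st,ce=cv2.connectedComponentsWithStats(m)
for i in range(1,n):
    if st[i,4]<40 or not(180<ce[i][0]<460 and 110<ce[i][1]<320): continue
    q=P[l==i]; h=np.percentile(q[:,2],95); t=q[q[:,2]>h-.006]
    rc=cv2.minAreaRect((t[:,:2]*1000).astype(np.float32))
    print(ce[i].round(),"h",h.round(3),"med",np.median(t,0).round(3),"rect",np.round(rc[0],0),np.round(rc[1],0),round(rc[2]))
for u,v in[(374,216),(460,203),(470,256),(383,272)]: print("mat",px("top",u,v,.003).round(3))
cv2.imwrite("pics/c1.png",cv2.resize(p[120:300,170:450],(784,504),interpolation=cv2.INTER_CUBIC))
p=cv2.imread("pics/scene0.png")
cv2.imwrite("pics/c2.png",cv2.resize(p[125:265,300:450],(600,560),interpolation=cv2.INTER_CUBIC))
E
```

```text
[211. 116.] h 0.088 med [0.824 0.368 0.086] rect [824. 369.] [101.  32.] 14
[370. 123.] h 0.058 med [ 0.817 -0.151  0.059] rect [ 818. -105.] [ 56. 141.] 7
[458. 116.] h 0.092 med [ 0.832 -0.358  0.093] rect [ 835. -360.] [127.  15.] 79
[283. 137.] h 0.045 med [0.777 0.148 0.042] rect [776. 148.] [49. 60.] 80
[236. 165.] h 0.03 med [0.69  0.284 0.026] rect [689. 282.] [50. 49.] 5
[380. 171.] h 0.028 med [ 0.669 -0.127  0.025] rect [ 671. -129.] [48. 51.] 45
[336. 178.] h 0.045 med [ 0.651 -0.004  0.042] rect [650.  -4.] [58. 59.] 45
[296. 182.] h 0.045 med [0.64  0.108 0.042] rect [639. 110.] [58. 58.] 67
[425. 178.] h 0.045 med [ 0.653 -0.256  0.043] rect [ 652. -257.] [43.  7.] 41
[272. 214.] h 0.045 med [0.547 0.174 0.042] rect [548. 175.] [58. 59.] 45
[210. 232.] h 0.07 med [0.497 0.342 0.067] rect [497. 341.] [66. 56.] 53
[254. 250.] h 0.019 med [0.449 0.225 0.015] rect [449. 224.] [38. 33.] 45
[184. 273.] h 0.029 med [0.386 0.416 0.025] rect [386. 416.] [56. 65.] 57
[344. 281.] h 0.045 med [ 0.365 -0.023  0.042] rect [365. -24.] [57. 58.] 90
mat [ 0.546 -0.113  0.003]
mat [ 0.583 -0.359  0.003]
mat [ 0.433 -0.379  0.003]
mat [ 0.389 -0.134  0.003]
```

View pics/c1.png

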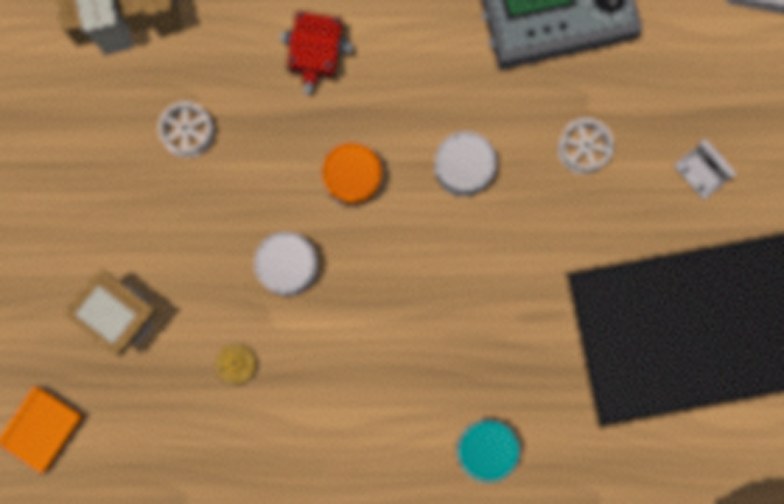

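View pics/c2.png

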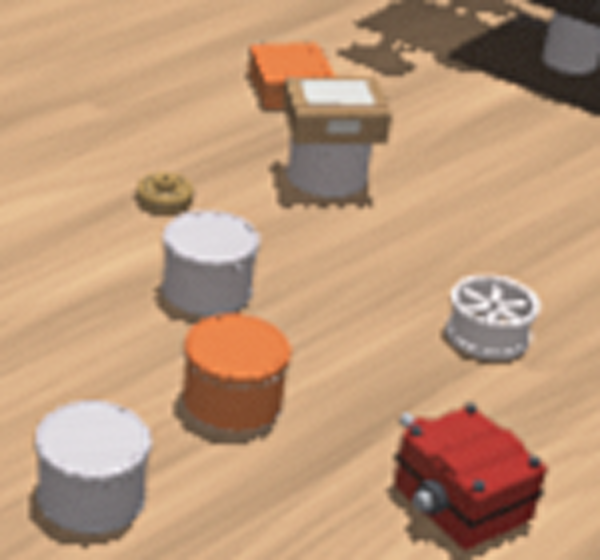

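```bash
cat >> h.py <<'E'
def tilt(yaw,a):
    "tool down closing along yaw, then turned by a about the closing axis"
    return (Ro.from_rotvec(a*np.array([np.cos(yaw),np.sin(yaw),0]))*Ro.from_quat(down(yaw))).as_quat()
def tcp(g,q,back=0.):
    "TCP for grasp point g, backed off along the tool axis"
    return np.array(g)-(.006+back)*Ro.from_quat(q).apply([0,0,1])
E
python3 - <<'E'
from h import *
D=np.deg2rad; G=[.497,.341,.056]
for yaw in(53,233):
  for a in(-50,-45,-40,40,45,50):
    q=tilt(D(yaw),D(a)); ok=[r.solve_ik(tcp(G,q,b),q) for b in(0,.1)]
    print("pick",yaw,a,[None if o is None else np.round(o,2) for o in ok])
for pos in([.45,.09,.028],[.5,.05,.028]):
  for yaw in range(0,360,30):
   for a in (-50,50):
    q=tilt(D(yaw),D(a)); ok=[r.solve_ik(tcp(pos,q,b),q) for b in(0,.1)]
    if all(o is not None for o in ok): print("place",pos,yaw,a,np.round(ok[0],2),np.round(ok[1],2))
E
```

```text
pick 53 -50 [None, array([ 0.98,  0.72,  1.61, -0.99,  1.15,  0.65])]
pick 53 -45 [None, array([ 0.94,  0.67,  1.61, -0.92,  1.1 ,  0.56])]
pick 53 -40 [array([ 0.79,  0.75,  1.65, -0.95,  0.89,  0.54]), array([ 0.9 ,  0.64,  1.6 , -0.83,  1.06,  0.45])]
pick 53 40 [array([ 0.23,  0.9 ,  1.28,  0.52,  1.47, -0.89]), array([ 0.16,  0.87,  1.09,  0.48,  1.69, -0.84])]
pick 53 45 [array([ 0.2 ,  0.94,  1.24,  0.56,  1.55, -0.91]), array([ 0.13,  0.93,  1.04,  0.53,  1.76, -0.85])]
pick 53 50 [array([ 0.19,  0.98,  1.21,  0.6 ,  1.62, -0.92]), array([ 0.11,  0.98,  1.  ,  0.58,  1.83, -0.86])]
pick 233 -50 [array([0.19, 0.98, 1.21, 0.6 , 1.62, 2.22]), array([0.11, 0.98, 1.  , 0.58, 1.83, 2.28])]
pick 233 -45 [array([0.2 , 0.94, 1.24, 0.56, 1.55, 2.23]), array([0.13, 0.93, 1.04, 0.53, 1.76, 2.29])]
pick 233 -40 [array([0.23, 0.9 , 1.28, 0.52, 1.47, 2.25]), array([0.16, 0.87, 1.09, 0.48, 1.69, 2.3 ])]
pick 233 40 [array([ 0.79,  0.75,  1.65, -0.95,  0.89, -2.6 ]), array([ 0.9 ,  0.64,  1.6 , -0.83,  1.06, -2.69])]
pick 233 45 [None, array([ 0.94,  0.67,  1.61, -0.92,  1.1 , -2.58])]
pick 2
[... 3477 characters left out ...]
1.73  1.82] [-0.23  1.04  0.95  0.24  1.99  1.86]
place [0.5, 0.05, 0.028] 270 -50 [-0.04  1.05  1.13 -0.03  1.83  1.54] [-0.03  1.12  0.78 -0.03  2.12  1.53]
place [0.5, 0.05, 0.028] 270 50 [-0.1   0.75  2.47  3.05  0.96 -1.58] [-0.14  0.54  2.67  3.01  0.94 -1.58]
place [0.5, 0.05, 0.028] 300 -50 [ 0.12  1.03  1.18 -0.31  1.75  1.25] [ 0.16  1.08  0.86 -0.31  2.02  1.19]
place [0.5, 0.05, 0.028] 300 50 [-0.45  0.74  2.38  2.15  0.86 -1.55] [-0.7   0.51  2.51  1.82  0.84 -1.42]
place [0.5, 0.05, 0.028] 330 -50 [ 0.26  0.96  1.38 -0.57  1.52  1.04] [ 0.34  0.96  1.14 -0.53  1.75  0.97]
place [0.5, 0.05, 0.028] 330 50 [-0.54  0.75  2.11  1.32  0.91 -1.21] [-0.73  0.59  2.11  1.06  1.03 -1.06]
```

Run:
```python
from h import *
D=np.deg2rad; G=np.array([.497,.341,.056])
q=tilt(D(53),D(40))
r.reach(tcp(G,q,.15),q)
print("hit",r.move_straight(tcp(G,q),speed=.1,max_force=5))
command_gripper(.03,25)
s=r.read_state(); print(s["grip_width"],s["grip_force"],s["eef_pos"],s["time_s"])
r.move_straight(tcp(G+[0,0,.16],q),speed=.12)
p,d=optics.get_image("scene"); cv2.imwrite("pics/s1.png",p[80:280,220:480,::-1].repeat(2,0).repeat(2,1))
s=r.read_state(); print(s["grip_width"],s["contact_force"],s["time_s"])
```

```text
hit False
0.06567120045694746 28.49833846092224 [0.50058511 0.338551   0.06103614] 5.2917
0.06556355934868838 [ 0.61701483  0.44467189 -0.81673833] 6.825
```

View pics/s1.png

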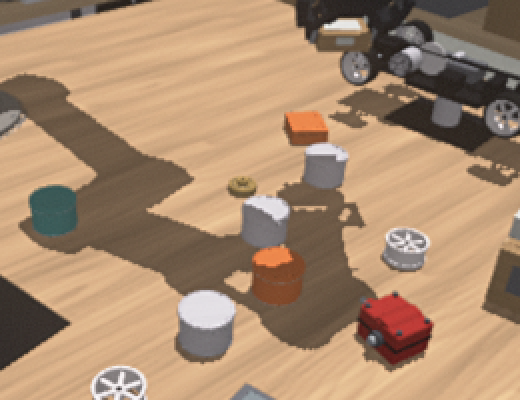

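The carton is held level at about (343,35) in the crop, and tin_a still stands at (325,165). Next I turn the carton and place it.

Run:
```python
from h import *
D=np.deg2rad; G=np.array([.46,.06,.028])
q=tilt(0,D(-50))
r.reach(tcp(G+[0,0,.15],q),q)
r.move_straight(tcp(G+[0,0,.015],q),speed=.12)
print("hit",r.move_straight(tcp(G-[0,0,.004],q),speed=.02,max_force=3))
s=r.read_state(); print(s["eef_pos"]-tcp(G,q),s["contact_force"],s["time_s"])
p,d=optics.get_image("scene"); a=p[140:260,240:400]
command_gripper(.085)
r.hold(.2); s=r.read_state()
r.move_straight(s["eef_pos"]-.13*Ro.from_quat(q).apply([0,0,1]),speed=.1)
p,d=optics.get_image("scene"); b=p[140:260,240:400]
cv2.imwrite("pics/s2.png",cv2.resize(np.hstack([a,b])[:,:,::-1],(800,300)))
print(r.read_state()["time_s"])
```

```text
hit True
[-9.64848297e-05 -1.24208146e-04  7.88931065e-05] [-1.14691681  1.91548409  3.90039415] 10.1833
12.2667
```

View pics/s2.png

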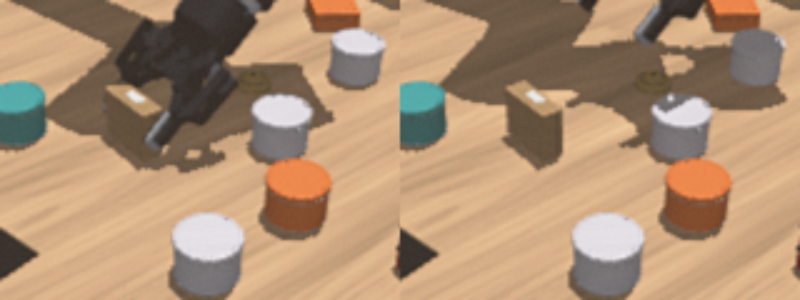

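The carton stands upright, released, at about (535,125) in the right half. Next I take the tins, starting with tin_b.

```bash
cat >> h.py <<'E'
MC=np.array([.488,-.246]); MY=np.array([.037,-.246]); MY/=np.linalg.norm(MY); MYAW=np.arctan2(-MY[1],MY[0])-np.pi/2
MYAW=np.arctan2(MY[0],-MY[1])
def clock(): return round(r.read_state()["time_s"],1)
def wz():
    r.hold(.3); return np.mean([(r.hold(.02),r.read_state()["contact_force"][2])[1] for _ in range(5)])
def pick(xy,yaw,z0=0.,grip=40,up=.2):
    q=down(yaw); g=np.array([*xy,z0+.024])
    r.reach(tcp([*xy,up-.06],q),q); w0=wz()
    if r.move_straight(tcp(g,q),speed=.12,max_force=6): print("HIT",r.read_state()["eef_pos"])
    command_gripper(.03,grip); s=r.read_state(); print("width",s["grip_width"],s["grip_force"])
    r.move_straight(tcp([*xy,up],q),speed=.12); m=(w0-wz())/9.81
    print("mass",m,"width",r.read_state()["grip_width"],"t",clock()); return m
def place(s,up=.2):
    xy=MC+s*MY; q=down(MYAW)
    r.reach(tcp([*xy,.1],q),q)
    r.move_straight(tcp([*xy,.035],q),speed=.12)
    print("touch",r.move_straight(tcp([*xy,.020],q),speed=.02,max_force=3),r.read_state()["eef_pos"],xy)
    command_gripper(.085); r.move_straight(tcp([*xy,.14],q),speed=.15)
    print("t",clock())
E
python3 - <<'E'
from h import *
print(np.rad2deg(MYAW))
m=pick([.548,.174],0.3)
place(-.08)
p,d=optics.get_image("top"); P=cloud("top",d)
for u,v in((210,236),(336,178)):
    w=P[v-30:v+30,u-30:u+30].reshape(-1,3); t=w[(w[:,2]>.036)&(w[:,2]<.05)]
    print(cv2.minAreaRect((t[:,:2]*1000).astype(np.float32)))
cv2.imwrite("pics/t1.png",cv2.resize(p[120:320,170:490,::-1],(800,500)))
E
```

```text
8.553542702571807
width 0.05700465215293247 42.81310921534896
mass 0.0909524777630579 width 0.05724221673229681 t 17.1
touch True [ 0.47638472 -0.16707444  0.03413422] [ 0.47610131 -0.16688982]
t 20.9
((496.56707763671875, 339.4942626953125), (57.50062561035156, 59.28395462036133), 42.41676330566406)
((639.020751953125, 18.812332153320312), (59.15650939941406, 112.3396224975586), 25.050399780273438)
```

View pics/t1.png

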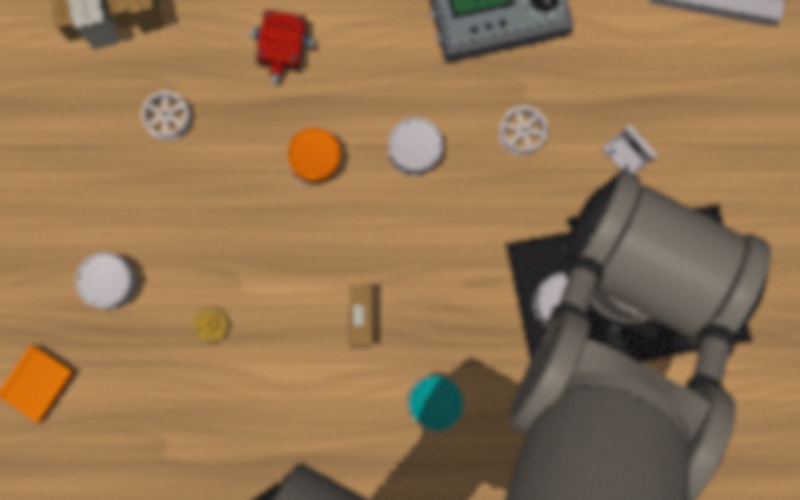

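tin_b is on the mat at about (550,297). Tin_c is at (416,145), tin_a at (105,280), and the carton stands at (363,315). tin_b weighs about 90 g, so it is one of the light ones; tin_c is next.

Run:
```python
from h import *
mc=pick([.650,-.004],0.0)
place(.08)
ma=pick([.4966,.3395],0.6)
print(mc,ma)
```

```text
width 0.05703148602490698 43.27596542425454
mass 0.18084602852129017 width 0.05684470617636313 t 25.8
touch True [ 0.5001246  -0.32534747  0.03427816] [ 0.49989869 -0.32511018]
t 29.6
width 0.05672235092240663 41.779781766672386
mass 0.3241450559006583 width 0.05659214726908053 t 35.9
0.18084602852129017 0.3241450559006583
```

Run:
```python
from h import *
q=down(.6); r.move_straight(tcp([.4966,.3395,.217],q),speed=.05); r.hold(.3)
p,d=optics.get_image("scene"); cv2.imwrite("pics/s3.png",p[:,:,::-1])
s=r.read_state(); print(s["eef_pos"],s["eef_rot"],q,s["grip_width"],s["time_s"])
p,d=optics.get_image("top"); cv2.imwrite("pics/t2.png",cv2.resize(p[100:320,140:490,::-1],(795,500)))
```

```text
[0.49653343 0.33945955 0.22278616] [ 4.66539090e-01  8.84500556e-01 -1.76745285e-04 -1.11274830e-04] [0.46656057 0.88448925 0.         0.        ] 0.05625891221262977 36.7
```

View pics/s3.png

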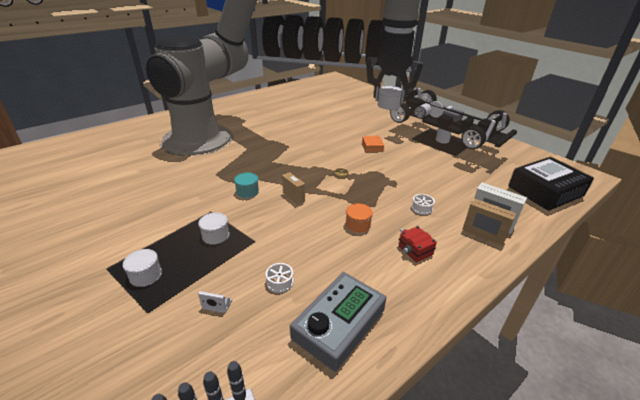

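View pics/t2.png

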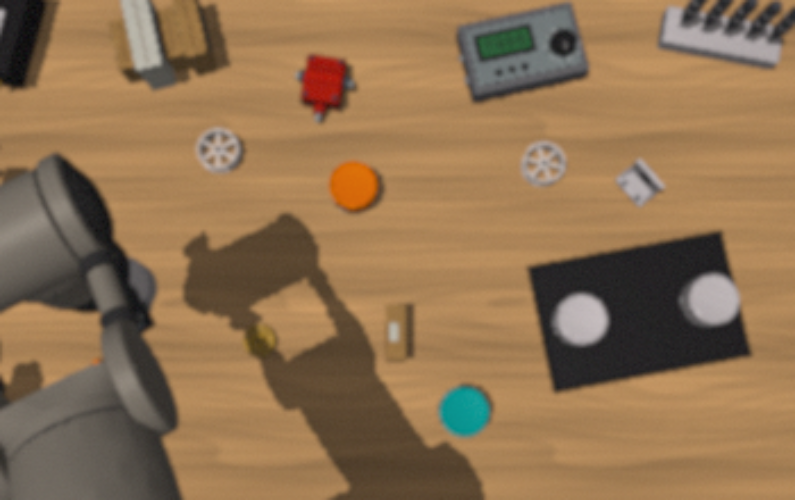

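Both light tins stand on the mat at (142,268) and (214,229). The carton is upright at (293,188), and the heaviest tin is held level at (390,95). I'm handing the job in.

```bash
python3 -c "
from workcell import r
print(r.finish_job())"
```

```text
the job is handed in; nothing more can be done
None
```

The job is handed in at about 37 s: the carton stands upright on a long narrow edge, tin_b (about 91 g) and tin_c (about 181 g) are on the mat, and tin_a, the heaviest at about 324 g, is held level with its underside about 19 cm above the table; no verdict came back.

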